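# Park a hand-cranked air pump just past its compression peak

### The job

Take the crank knob of the air pump's wooden flywheel and turn the wheel slowly clockwise (seen from above), feeling the resistance climb to its peak and then drop away; stop just past that peak, within the next ten degrees or so, and do not carry on. Then gently set the brake, swinging its handle towards the wheel as far as it goes without turning the wheel any further, let go, and leave the things standing around alone.

Things in the scene. Friction and masses are not known exactly. Their poses are not given: they have to be found in the camera images.
- pump: Fixed plywood pump: base board 300 (x) x 360 (y) x 15 mm, from y -210 to +150 mm; on it a closed housing 220 x 220 mm up to z 70 mm; an aluminium barrel (48 mm thick) sticks out at its +y side. Origin on the flywheel's axis at table level, z up. The brake is on the -y side.
- flywheel: Plywood disc lying flat, 250 mm across, 18 mm thick, black hub (26 mm across, 30 mm tall) in the middle. Origin on its vertical axis at its underside, 85 mm above the table; its +x axis points to the crank knob, 90 mm from the axis. Turns freely about the vertical by over half a turn and stays where it is left; clockwise seen from above is the working direction.
- hub_top (a point): Top of the hub, on the axis, 133 mm above the table. Plain turning takes 0.25 N m (2 to 3 N at the knob). Once, 0.9 to 1.6 rad clockwise from the start (not visible, different each time), comes the peak: over some 0.3 rad before it the resistance climbs steadily to 10 to 14 N at the knob, then within 0.05 rad it drops back to plain turning. Let go before the drop, the wheel rolls back.
- knob_mid (a point): The middle of the crank knob: an upright wooden handle, 28 mm across and 52 mm tall, that spins freely on its pin; this point is 30 mm above the knob's lower end, 143 mm above the table, 40 mm above the wheel's upper face; the knob's top is 22 mm higher. A light hold of 25 N is plenty; the forces of both fingers together must stay under 90 N.
- stem_end (a point): A small stem sealed inside the housing, driven by the pump shaft: in the pump's frame it creeps 0.5 mm along +x per rad of clockwise turn. Far too little to be measured: it serves only to judge the result. The resistance drops at about x = 0.78 mm in the pump's frame.
- brake: Brake lever: aluminium bar 190 mm long, lying flat 85 to 101 mm above the table beside the wheel, with a rubber shoe on the wheel's side. Origin at its vertical pivot, x 80, y -165 mm in the pump's frame. It starts off (along the pump's x axis) and turns 0.25 rad clockwise to a firm stop, shoe at the rim. Friction (2.5 N at the handle) holds it anywhere. Keep under 45 N on it.
- brake_pin (a point): The brake's handle: an upright wooden pin 22 mm across at the lever's free end, 160 mm from the pivot, 55 mm tall above the bar, top 156 mm above the table; this point is on its axis, 26 mm below its top. Off, it is at x -80, y -165 mm in the pump's frame; fully set, it is at about x -75, y -125 mm.
- tape: Bystander: a loose empty tape core, 90 mm across, 48 mm tall. Origin at the centre of its underside.
- jar: Bystander: a closed glass jar, 66 mm across, 100 mm tall. Origin at the centre of its underside.
- hoop: Bystander: a wooden hoop 100 mm across, 25 mm tall. Origin at the centre of its underside.

How it is judged:
On the way, in this order (a step that is already met when the one before it is completed fails the run):
1. the flywheel stands still just past the peak (x of stem_end in the frame of pump between 0.000775 and 0.00095 m and angular speed of flywheel below 0.1 rad/s), for 0.2 s.
2. the brake is set (y of brake_pin in the frame of pump above -0.132 m), for 0.2 s.
At the end, for the whole second after the job is handed in: The flywheel rests just past the angle where the resistance drops, at most 0.34 rad (about 19 degrees) beyond it; the brake handle has swung at least 33 of its 40 mm towards the wheel; the wheel is still (x of stem_end in the frame of pump between 0.000775 and 0.00095 m and angular speed of flywheel below 0.05 rad/s and y of brake_pin in the frame of pump above -0.132 m); the robot touches nothing.
It fails at once if the flywheel is jerked (turns faster than 2.5 rad/s) (angular speed of flywheel above 2.5 rad/s).
It fails at once if the flywheel is carried more than 0.5 rad past the peak (x of stem_end in the frame of pump above 0.00105 m).
It fails at once if the knob or flywheel is squeezed or forced (finger forces on it add up to more than 90 N) (contact force between the fingers and flywheel above 90 N).
It fails at once if the brake is forced or squeezed (more than 45 N on it) (contact force between the fingers and brake above 45 N).
It fails at once if a bystander is moved more than 20 mm (distance of any of tape, jar, hoop from where it was at the start of the episode above 0.02 m).
It also fails if it takes over 67 s, if anything falls off the work surface, if the arm or the gripper's body presses on something with over 40 N, if the wrist force passes 120 N, or if a joint passes its speed limit or range.

### The arm

A 6-joint arm with a two-finger parallel gripper is mounted at the origin on the work surface. World frame = base frame: x ahead of the robot, y to its left, z up, the work surface at z = 0. Lengths are in m, angles in rad, forces in N, time in s.
With the tool pointing down it reaches from about 0.35 to 0.875 m from the base axis. Payload 4.2 kg.
Tool frame: the origin (TCP) lies at the very end of the fingers, on their centre line; the grasp point (between the pads) lies 19 mm behind it; z points along the fingers, y is the line along which they close (so a half turn about z gives the same grasp; the last joint's range is limited). The gripper opens to 87 mm and grips with 3 to 60 N. Pads are 19 mm wide; open, the fingers measure 117 mm over their backs; the gripper's body (75 mm by 190 mm) begins 51 mm behind the grasp point.
Start: joints at [-0.902, 0.385, 0.008, 0, -1.194, -0.259], TCP at [0.249, -0.573, 0.223] pointing down, gripper open.
Joint ranges: [-3.14, 3.14], [-1.21, 2.06], [-1.07, 1.41], [-3.16, 2.05], [-2.99, -0.16], [-3.1, 3.1]. Speed limits (rad/s): [2.79, 2.79, 3.14, 3.14, 3.14, 3.14].

### API

Orientations are given as a rotation vector (axis times angle).
In Python, from bench import r gives the robot as it stands.
- The arm moves only by the tool servo_tool, never from a script. Its argument "moves" is a list of rows, each an object with "turn": the turn, a rotation vector about the tool's x, y, z in degrees, a list of three; "offset": the shift along the tool's x, y, z in cm, a list of three; "gripper": the closure, from 0 (fully open) to 1 (shut). In form: [{"turn": [rx, ry, rz], "offset": [tx, ty, tz], "gripper": gripper}, ...]. A call has 1 to 8 rows; each row is the pose to reach, as a shift and turn from the pose commanded when the call began, along the tool's axes at that moment; what a row does not reach only later rows make up. A row lasts 1/10 s, in which the tool goes at most 50 mm and 8.59 degrees, less where a joint would pass 70% of its speed; a pose out of reach is approached as far as the arm can. A call with a gripper value outside its range is refused whole. The fingers move at their own pace and stop on an object; "force" is the grip in N (left out, the last holds). Time passes only in rows, so rows that repeat a pose let the fingers close. It gives the time, the measured TCP pose, the force, the opening and the grip force at its end, in the units of the state.
- r.read_state(): the state, without advancing time (a new reading comes with each control period).
- r.read_camera(name): name is "scene" or "top" or "wrist"; returns a dict with "color" (480x640x3 uint8, red, green, blue), "range_z" (480x640 float32, m along the optical axis (not along the pixel's ray), 0 where there is no reading), "K" (3x3 intrinsics, pixels), "eye" and "attitude" of the camera in the world; the wrist camera has in their place "T_tool_cam" (4x4, takes a point from camera to tool coordinates, whose origin is the TCP and whose axes are the flange's). Camera axes: x right, y down, z forward; pixel columns grow to the right and rows downward; lengths in m; the calibration is good to about 2 mm. The wrist camera is an equidistant fisheye: a pixel r from the principal point sees the ray r / f radians off the axis. A picture is of the moment at which its call begins: read the wrist's pose just before it.
- r.finish_job(): hands the job in; it is judged then, once.
The state is a dict: "t": time; "q": joint angles; "joint_velocities": joint speeds; "joint_efforts": joint torques, N m; "eef_pos": TCP position; "ee_rot": TCP orientation; "force": force on the tool from outside, world axes, zero at the start; "wrist_torque": the same for the moment, N m; "opening": opening from 0.0 (shut) to 1.0 (fully open); "grasp_force": force on a finger pad.
Only numpy, scipy, OpenCV 4.12 (cv2) and the standard library are available. Lean on these libraries where they do the work, as an engineer would, in place of code of your own. Each camera call takes 0.05 s, during which the arm holds its last target. There are 200 camera calls.

## Working session

There is one attempt and no reset: what is moved stays moved. The work goes in short steps, Python scripts to look and compute and a tool call to move; the robot and the scene stay as the last step left them, time stands still between calls to the robot, and variables do not carry over. Pictures are saved under pics/ and viewed, at most 10 in all, crops included, and the job is handed in when it is done.

Besides the shell and the picture viewer there is one more tool, called after "Emit:" in YAML: its name, and indented under it one key for each argument. servo_tool: Moves the arm, as the interface text tells. Its arguments: {"type":"object","properties":{"moves":{"type":"array","items":{"type":"object","properties":{"turn":{"type":"array","items":{"type":"number"}},"offset":{"type":"array","items":{"type":"number"}},"gripper":{"type":"number"}}}},"force":{"type":"number"}},"required":["moves"]}

```bash
mkdir -p pics; ls
python3 - <<'E'
from bench import r
import cv2,numpy as np
s=r.read_state();print(s)
for n in("top","scene"):
    d=r.read_camera(n);cv2.imwrite(f"pics/{n}0.png",d["color"][:,:,::-1]);print(n,d["K"],d["eye"],d["attitude"])
    np.savez(f"{n}0.npz",**d)
E
```

```text
pics
{'t': 0.0, 'q': array([-9.02400441e-01,  3.85593576e-01,  6.59350609e-03, -5.21251534e-04,
       -1.19401033e+00, -2.58625039e-01]), 'joint_velocities': array([ 0.00048762,  0.00051508, -0.0004613 ,  0.0006894 ,  0.00069936,
        0.00096235]), 'joint_efforts': array([ 3.30953771e-04, -3.90670002e+01,  1.87401831e+01,  4.21983853e+00,
        1.09023205e-02, -2.13867725e-04]), 'eef_pos': array([ 0.24878407, -0.57267292,  0.22142132]), 'ee_rot': array([ 0.63876333, -3.07539874, -0.00345053]), 'force': array([-0.75527352,  0.02881001, -0.45789861]), 'wrist_torque': array([-0.01506198, -0.01558473, -0.00361115]), 'grasp_force': 0.0, 'opening': 0.9996612474768957}
top [[495.1691292    0.         317.35845859]
 [  0.         495.1691292  237.20207647]
 [  0.           0.           1.        ]] [ 0.54158321 -0.0076297   1.34827374] [-2.20049324  2.20166093 -0.04320811]
scene [[583.66263244   0.         310.83300438]
 [  0.         583.66263244 234.4114836 ]
 [  0.           0.           1.        ]] [1.58437953 0.04056727 1.35862231] [-1.75367262 -1.90363662  0.65925939]
```

View pics/top0.png

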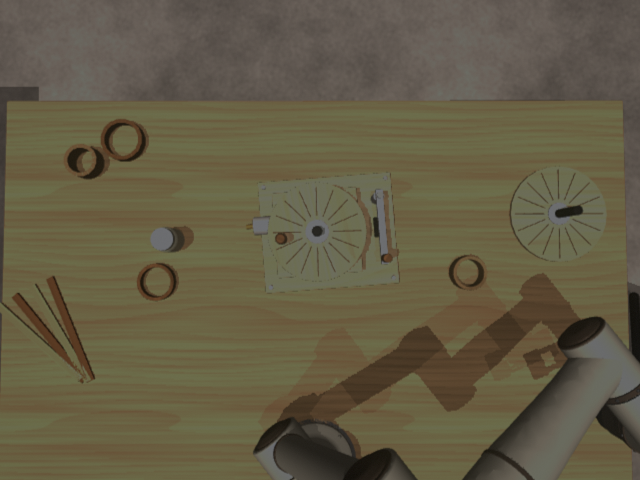

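View pics/scene0.png

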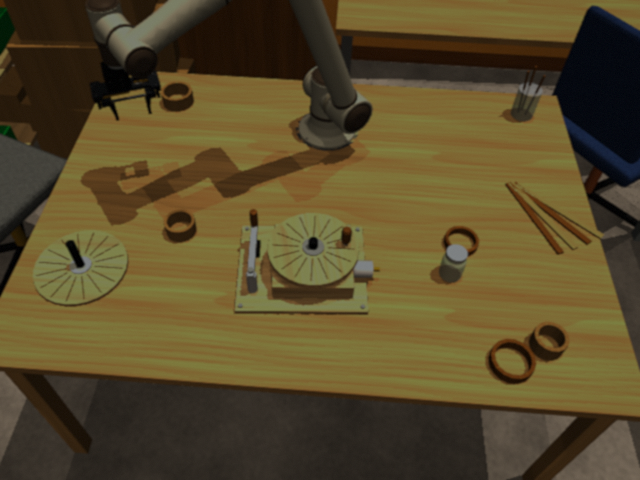

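Top view: hub at about (317,231), knob (281,239), brake pin (387,258), pivot end (377,199). The barrel points left, which is world +y. I'll enlarge it to refine these.

```bash
cat > h.py <<'E'
import numpy as np,cv2
from scipy.spatial.transform import Rotation as R
def pt(d,u,v,z):
    ray=R.from_rotvec(d["attitude"]).apply(np.linalg.inv(d["K"])@[u,v,1]); e=d["eye"]
    return e+ray*(z-e[2])/ray[2]
E
python3 - <<'E'
from h import *
d=np.load("top0.npz")
for n,u,v,z in[("hub",317,231,.133),("knob",281,239,.165),("pin",387,258,.156),("pivot",378,199,.101)]:print(n,pt(d,u,v,z))
c=d["color"][160:310,240:420,::-1];cv2.imwrite("pics/c.png",cv2.convertScaleAbs(cv2.resize(c,None,fx=4.4,fy=4,interpolation=cv2.INTER_CUBIC) if 0 else cv2.resize(c,None,fx=4,fy=4,interpolation=cv2.INTER_CUBIC),alpha=1.6))
E
```

```text
hub [ 0.60520713 -0.00613113  0.133     ]
knob [0.58442408 0.0799248  0.165     ]
pin [ 0.538878   -0.17451369  0.156     ]
pivot [ 0.68781366 -0.16036863  0.101     ]
```

View pics/c.png

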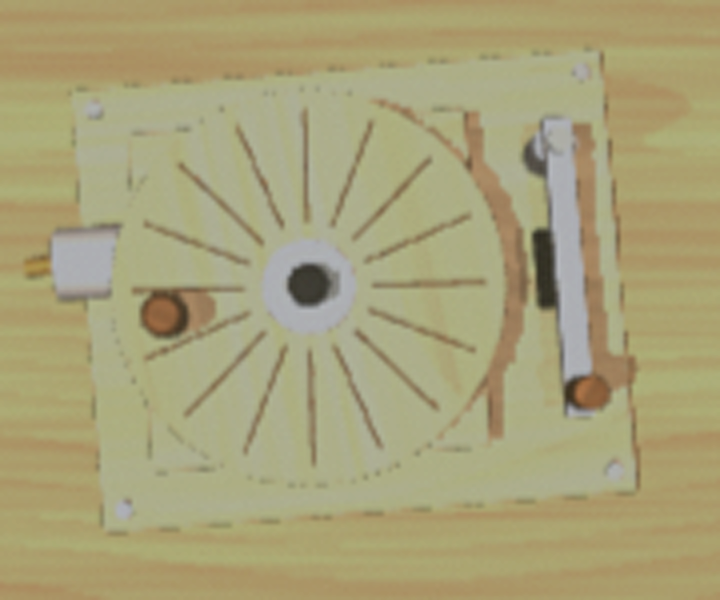

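```bash
cat >> h.py <<'E'
def go(s,p,yaw_y):
    """shift (cm) and turn (deg) in tool axes to TCP p, tool down, tool y along yaw_y deg (or opposite)"""
    T=R.from_rotvec(s["ee_rot"]); out=[]
    for a in(yaw_y,yaw_y+180):
        a=np.radians(a);y=np.array([np.cos(a),np.sin(a),0]);z=np.array([0,0,-1.]);G=R.from_matrix(np.c_[np.cross(y,z),y,z])
        out.append(np.degrees((T.inv()*G).as_rotvec()).round(1))
    print("offset",(T.inv().apply(np.array(p)-s["eef_pos"])*100).round(2),"turn",*out)
E
python3 - <<'E'
from h import *
from bench import r
d=np.load("top0.npz")
for n,u,v,z in[("hub",316.5,231,.133),("knob",280.3,238.3,.165),("pin",388,257.8,.156)]:print(n,pt(d,u,v,z))
s=r.read_state();print(R.from_rotvec(s["ee_rot"]).as_matrix().round(3));go(s,[.586,.081,.23],125)
E
```

```text
hub [ 0.60520781 -0.00490242  0.133     ]
knob [0.58610006 0.08160287 0.165     ]
pin [ 0.53935744 -0.176922    0.156     ]
[[-0.917 -0.398 -0.001]
 [-0.398  0.917  0.002]
 [ 0.     0.002 -1.   ]]
offset [-56.97  46.54  -0.76] turn [  0.1   0.  -11.5] [  0.   -0.2 168.5]
```

Emit:
servo_tool:
  moves:
    - {"turn":[0,0,-5],"offset":[-5,4,-0.8],"gripper":0.2}
    - {"turn":[0,0,-11.5],"offset":[-40,33,-0.8],"gripper":0.2}
    - {"turn":[0,0,-11.5],"offset":[-40,33,-0.8],"gripper":0.2}
    - {"turn":[0,0,-11.5],"offset":[-40,33,-0.8],"gripper":0.2}
    - {"turn":[0,0,-11.5],"offset":[-40,33,-0.8],"gripper":0.2}
    - {"turn":[0,0,-11.5],"offset":[-40,33,-0.8],"gripper":0.2}
    - {"turn":[0,0,-11.5],"offset":[-40,33,-0.8],"gripper":0.2}
    - {"turn":[0,0,-11.5],"offset":[-40,33,-0.8],"gripper":0.2}
  force: 25

```text
t: 0.9
eef_pos: [0.4309, -0.2152, 0.23]
ee_rot: [0.944, -2.996, -0.0]
force: [1.0, -0.5, 0.1]
opening: 0.802
grasp_force: 0.0
```

Run:
```python
from h import *
from bench import r
s=r.read_state();print(s["eef_pos"],s["q"]);go(s,[.586,.081,.23],125)
```

```text
[ 0.43085073 -0.21523935  0.23000232] [-1.25191630e-01  1.32927593e-01 -3.18550460e-01 -1.56957570e-04
 -1.11945302e+00 -8.35094140e-01]
offset [-29.69  15.38   0.  ] turn [ 0. -0. -0.] [ -0.  -0. 180.]
```

Emit:
servo_tool:
  moves:
    - {"turn":[0,0,0],"offset":[-29.7,15.4,0],"gripper":0.2}
    - {"turn":[0,0,0],"offset":[-29.7,15.4,0],"gripper":0.2}
    - {"turn":[0,0,0],"offset":[-29.7,15.4,0],"gripper":0.2}
    - {"turn":[0,0,0],"offset":[-29.7,15.4,0],"gripper":0.3}
    - {"turn":[0,0,0],"offset":[-29.7,15.4,0],"gripper":0.3}
    - {"turn":[0,0,0],"offset":[-29.7,15.4,0],"gripper":0.3}
    - {"turn":[0,0,0],"offset":[-29.7,15.4,0],"gripper":0.3}
    - {"turn":[0,0,0],"offset":[-29.7,15.4,0],"gripper":0.3}

```text
t: 1.7
eef_pos: [0.587, 0.0828, 0.2286]
ee_rot: [0.95, -2.993, -0.0]
force: [-0.8, -0.7, -0.6]
opening: 0.701
grasp_force: 0.0
```

Run:
```python
from h import *
from bench import r
s=r.read_state();print(s["eef_pos"],s["q"]);go(s,[.586,.081,.23],125)
d=r.read_camera("wrist");print(d["K"],d["T_tool_cam"]);np.savez("w.npz",pos=s["eef_pos"],rot=s["ee_rot"],**d)
cv2.imwrite("pics/w.png",cv2.convertScaleAbs(d["color"][:,:,::-1],alpha=1.5))
```

```text
[0.58699512 0.08282239 0.22860461] [ 4.12962787e-01  3.26413342e-01 -6.40956446e-02 -2.97284677e-04
 -1.18117593e+00 -1.36892963e+00]
offset [ 0.19 -0.09 -0.14] turn [ 0.  -0.   0.2] [ 1.000e-01  0.000e+00 -1.798e+02]
[[371.64829954   0.         318.32911615]
 [  0.         371.64829954 231.63687258]
 [  0.           0.           1.        ]] [[-3.25706425e-04 -9.67626464e-01 -2.52386450e-01  6.92906830e-02]
 [ 9.99998195e-01  1.57222480e-04 -1.89328100e-03 -3.04845863e-04]
 [ 1.87166962e-03 -2.52386611e-01  9.67624667e-01 -1.63027426e-01]
 [ 0.00000000e+00  0.00000000e+00  0.00000000e+00  1.00000000e+00]]
```

View pics/w.png

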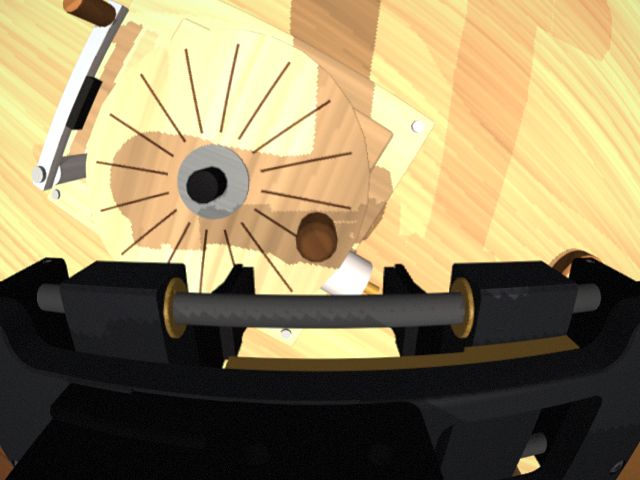

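Wrist view: knob top at about (318,230), hub top at about (207,186). The knob lies between the fingers.

```bash
cat >> h.py <<'E'
def wpt(d,u,v,z):
    K=d["K"];x=np.array([u-K[0,2],v-K[1,2]]);rr=np.linalg.norm(x);th=rr/K[0,0]
    ray=np.r_[x/rr*np.sin(th),np.cos(th)];T=d["T_tool_cam"];W=R.from_rotvec(d["rot"])
    e=d["pos"]+W.apply(T[:3,3]);ray=W.apply(T[:3,:3]@ray);return e+ray*(z-e[2])/ray[2]
E
python3 - <<'E'
from h import *
d=np.load("w.npz")
for n,u,v,z in[("hub",207,187,.133),("knobtop",320,228,.165),("knobtop",318,236,.165)]:print(n,wpt(d,u,v,z))
c=d["color"][150:280,170:370,::-1];cv2.imwrite("pics/c2.png",cv2.convertScaleAbs(cv2.resize(c,None,fx=4,fy=4,interpolation=cv2.INTER_CUBIC),alpha=2.2))
E
```

```text
hub [ 0.60503488 -0.00378973  0.133     ]
knobtop [0.57651865 0.07583197 0.165     ]
knobtop [0.58150358 0.07780861 0.165     ]
```

View pics/c2.png

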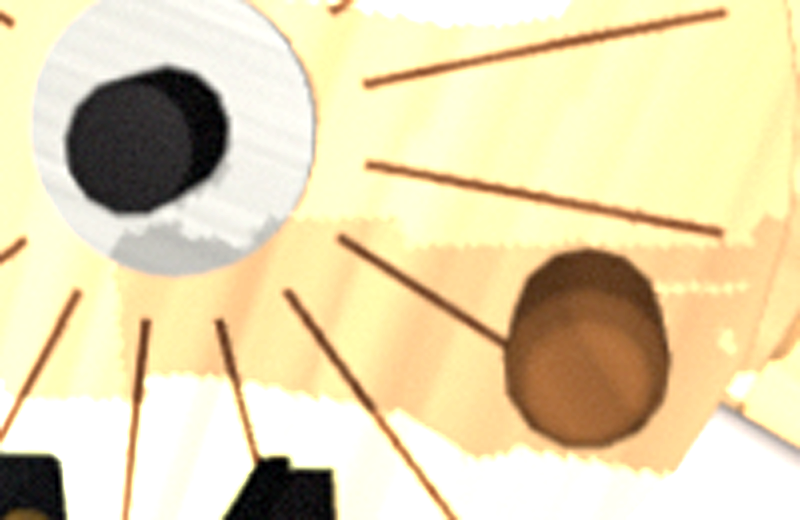

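Emit:
servo_tool:
  moves:
    - {"turn":[0,0,0],"offset":[0.2,-0.1,3],"gripper":0.3}
    - {"turn":[0,0,0],"offset":[0.2,-0.1,6],"gripper":0.3}
    - {"turn":[0,0,0],"offset":[0.2,-0.1,8.5],"gripper":0.3}
    - {"turn":[0,0,0],"offset":[0.2,-0.1,10.4],"gripper":0.3}
    - {"turn":[0,0,0],"offset":[0.2,-0.1,10.4],"gripper":0.3}
    - {"turn":[0,0,0],"offset":[0.2,-0.1,10.4],"gripper":0.3}

```text
t: 2.35
eef_pos: [0.5845, 0.0763, 0.1266]
ee_rot: [0.943, -2.997, 0.001]
force: [0.1, -0.4, 0.7]
opening: 0.698
grasp_force: 0.0
```

Emit:
servo_tool:
  moves:
    - {"turn":[0,0,0],"offset":[0,0,0],"gripper":0.6}
    - {"turn":[0,0,0],"offset":[0,0,0],"gripper":0.7}
    - {"turn":[0,0,0],"offset":[0,0,0],"gripper":0.8}
    - {"turn":[0,0,0],"offset":[0,0,0],"gripper":0.8}
    - {"turn":[0,0,0],"offset":[0,0,0],"gripper":0.8}
  force: 25

```text
t: 2.85
eef_pos: [0.5844, 0.0777, 0.1264]
ee_rot: [-0.944, 2.996, 0.001]
force: [-6.4, 7.9, 7.1]
opening: 0.331
grasp_force: 5.3
```

Run:
```python
from h import *
from bench import r
s=r.read_state();print(s["eef_pos"],s["force"]);p=s["eef_pos"][:2]-[.605,-.0045];print(np.hypot(*p),np.degrees(np.arctan2(p[1],p[0])))
```

```text
[0.58436148 0.07769231 0.12641199] [-6.40349768  7.85875308  7.12378009]
0.0847438709111287 104.09556823069586
```

Emit:
servo_tool:
  moves:
    - {"turn":[0,0,0],"offset":[0,0,0],"gripper":0.9}
    - {"turn":[0,0,0],"offset":[0,0,0],"gripper":0.9}
    - {"turn":[0,0,0],"offset":[0,0,0],"gripper":0.9}

```text
t: 3.15
eef_pos: [0.5844, 0.0784, 0.1265]
ee_rot: [-0.945, 2.996, 0.002]
force: [-2.1, 5.1, 2.9]
opening: 0.309
grasp_force: 25.0
```

Run:
```python
from h import *
from bench import r
s=r.read_state();print(s["eef_pos"],s["force"],s["grasp_force"],s["opening"]);p=s["eef_pos"][:2]-[.605,-.0045];print(np.hypot(*p),np.degrees(np.arctan2(p[1],p[0])))
d=r.read_camera("wrist");np.savez("w2.npz",pos=s["eef_pos"],rot=s["ee_rot"],**d)
cv2.imwrite("pics/w2.png",cv2.convertScaleAbs(d["color"][:,:,::-1],alpha=1.5))
```

```text
[0.58441251 0.07840776 0.12652023] [-2.05103529  5.07471371  2.92512961] 25.00055587850511 0.3094977774981653
0.08542564534767627 103.94550644631786
```

View pics/w2.png

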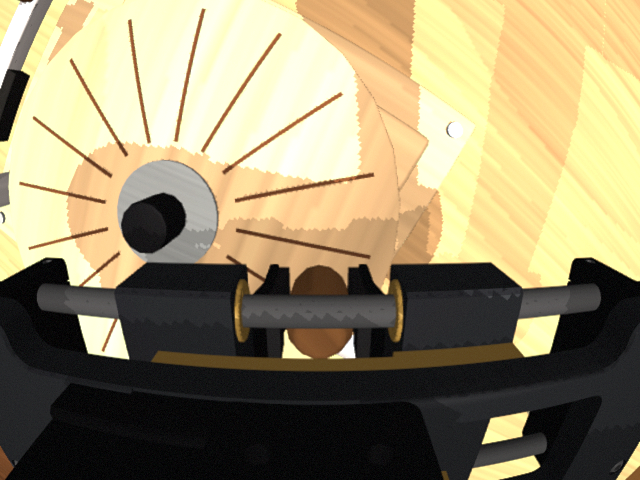

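Run:
```python
from h import *
d=np.load("w2.npz")
print(wpt(d,144,228,.133),wpt(np.load("w.npz"),202,186.7,.133),wpt(np.load("w.npz"),316.7,241.7,.165))
```

```text
[ 0.60691141 -0.00643903  0.133     ] [ 0.60699115 -0.00710457  0.133     ] [0.58504515 0.079296   0.165     ]
```

```bash
cat >> h.py <<'E'
C=np.array([.607,-.007]);RAD=.0888
def arc(step,n=8):
    from bench import r
    s=r.read_state();p=s["eef_pos"];q=p[:2]-C;ph=np.arctan2(q[1],q[0]);T=R.from_rotvec(s["ee_rot"])
    rad=q/np.hypot(*q);t=np.array([rad[1],-rad[0]]);f=s["force"][:2]
    print("t %.2f phi %.1f turned %.3f rad, r %.4f, F against %.1f radial %.1f grip %.1f z %.4f"%(s["t"],np.degrees(ph),np.radians(104.8)-ph,np.hypot(*q),-f@t,f@rad,s["grasp_force"],p[2]))
    for k in range(1,n+1):
        a=ph-k*step;rr=np.hypot(*q)+(RAD-np.hypot(*q))*k/n
        d=np.r_[C+rr*np.array([np.cos(a),np.sin(a)])-p[:2],0]
        print((T.inv().apply(d)*100).round(2))
E
python3 -c "
from h import *
arc(.04)"
```

```text
t 3.20 phi 104.8 turned -0.000 rad, r 0.0883, F against 2.0 radial 5.7 grip 25.0 z 0.1265
[-0.33 -0.12  0.  ]
[-0.66 -0.26  0.  ]
[-0.98 -0.41  0.  ]
[-1.29 -0.57  0.  ]
[-1.6  -0.75  0.  ]
[-1.9  -0.93  0.  ]
[-2.2  -1.13  0.  ]
[-2.48 -1.34  0.  ]
```

Emit:
servo_tool:
  moves:
    - {"turn":[0,0,0],"offset":[-0.33,-0.12,0],"gripper":0.9}
    - {"turn":[0,0,0],"offset":[-0.66,-0.26,0],"gripper":0.9}
    - {"turn":[0,0,0],"offset":[-0.98,-0.41,0],"gripper":0.9}
    - {"turn":[0,0,0],"offset":[-1.29,-0.57,0],"gripper":0.9}
    - {"turn":[0,0,0],"offset":[-1.6,-0.75,0],"gripper":0.9}
    - {"turn":[0,0,0],"offset":[-1.9,-0.93,0],"gripper":0.9}
    - {"turn":[0,0,0],"offset":[-2.2,-1.13,0],"gripper":0.9}
    - {"turn":[0,0,0],"offset":[-2.48,-1.34,0],"gripper":0.9}

```text
t: 4.0
eef_pos: [0.613, 0.0802, 0.1262]
ee_rot: [0.944, -2.996, 0.001]
force: [-2.8, 1.3, 5.2]
opening: 0.312
grasp_force: 25.0
```

```bash
python3 -c "
from h import *
arc(.03)"
```

```text
t 4.00 phi 86.1 turned 0.327 rad, r 0.0874, F against 2.9 radial 1.1 grip 25.0 z 0.1262
[-0.21 -0.15  0.  ]
[-0.42 -0.31  0.  ]
[-0.63 -0.48  0.  ]
[-0.83 -0.66  0.  ]
[-1.02 -0.84  0.  ]
[-1.21 -1.02  0.  ]
[-1.39 -1.21  0.  ]
[-1.57 -1.41  0.  ]
```

Emit:
servo_tool:
  moves:
    - {"turn":[0,0,0],"offset":[-0.21,-0.15,0],"gripper":0.9}
    - {"turn":[0,0,0],"offset":[-0.42,-0.31,0],"gripper":0.9}
    - {"turn":[0,0,0],"offset":[-0.63,-0.48,0],"gripper":0.9}
    - {"turn":[0,0,0],"offset":[-0.83,-0.66,0],"gripper":0.9}
    - {"turn":[0,0,0],"offset":[-1.02,-0.84,0],"gripper":0.9}
    - {"turn":[0,0,0],"offset":[-1.21,-1.02,0],"gripper":0.9}
    - {"turn":[0,0,0],"offset":[-1.39,-1.21,0],"gripper":0.9}
    - {"turn":[0,0,0],"offset":[-1.57,-1.41,0],"gripper":0.9}

```text
t: 4.8
eef_pos: [0.6326, 0.0764, 0.1258]
ee_rot: [0.942, -2.993, 0.002]
force: [-4.1, -5.1, 5.1]
opening: 0.312
grasp_force: 25.0
```

```bash
python3 -c "
from h import *
arc(.025)"
```

```text
t 4.80 phi 72.9 turned 0.556 rad, r 0.0873, F against 2.4 radial -6.0 grip 25.0 z 0.1258
[-0.15 -0.16 -0.  ]
[-0.29 -0.33 -0.  ]
[-0.43 -0.5  -0.  ]
[-0.57 -0.67 -0.  ]
[-0.7  -0.85 -0.  ]
[-0.83 -1.03 -0.  ]
[-0.95 -1.22 -0.  ]
[-1.07 -1.4  -0.  ]
```

```bash
python3 -c "
import h
h.RAD=.0865
h.arc(.025)"
```

```text
t 4.80 phi 72.9 turned 0.556 rad, r 0.0873, F against 2.4 radial -6.0 grip 25.0 z 0.1258
[-0.12 -0.18 -0.  ]
[-0.24 -0.36 -0.  ]
[-0.36 -0.55 -0.  ]
[-0.47 -0.73 -0.  ]
[-0.58 -0.92 -0.  ]
[-0.68 -1.12 -0.  ]
[-0.77 -1.31 -0.  ]
[-0.86 -1.51 -0.  ]
```

Emit:
servo_tool:
  moves:
    - {"turn":[0,0,0],"offset":[-0.12,-0.18,0],"gripper":0.9}
    - {"turn":[0,0,0],"offset":[-0.24,-0.36,0],"gripper":0.9}
    - {"turn":[0,0,0],"offset":[-0.36,-0.55,0],"gripper":0.9}
    - {"turn":[0,0,0],"offset":[-0.47,-0.73,0],"gripper":0.9}
    - {"turn":[0,0,0],"offset":[-0.58,-0.92,0],"gripper":0.9}
    - {"turn":[0,0,0],"offset":[-0.68,-1.12,0],"gripper":0.9}
    - {"turn":[0,0,0],"offset":[-0.77,-1.31,0],"gripper":0.9}
    - {"turn":[0,0,0],"offset":[-0.86,-1.51,0],"gripper":0.9}

```text
t: 5.6
eef_pos: [0.6481, 0.0692, 0.1258]
ee_rot: [0.942, -2.993, 0.001]
force: [-5.0, -4.1, 5.2]
opening: 0.316
grasp_force: 25.0
```

```bash
python3 -c "
import h
h.RAD=.0865
h.arc(.02)"
```

```text
t 5.60 phi 61.6 turned 0.753 rad, r 0.0866, F against 2.4 radial -6.0 grip 25.0 z 0.1258
[-0.08 -0.16 -0.  ]
[-0.15 -0.31 -0.  ]
[-0.22 -0.47 -0.  ]
[-0.28 -0.63 -0.  ]
[-0.34 -0.79 -0.  ]
[-0.4  -0.96 -0.  ]
[-0.46 -1.12 -0.  ]
[-0.51 -1.28 -0.  ]
```

Emit:
servo_tool:
  moves:
    - {"turn":[0,0,0],"offset":[-0.07,-0.16,0],"gripper":0.9}
    - {"turn":[0,0,0],"offset":[-0.13,-0.32,0],"gripper":0.9}
    - {"turn":[0,0,0],"offset":[-0.19,-0.48,0],"gripper":0.9}
    - {"turn":[0,0,0],"offset":[-0.24,-0.64,0],"gripper":0.9}
    - {"turn":[0,0,0],"offset":[-0.29,-0.81,0],"gripper":0.9}
    - {"turn":[0,0,0],"offset":[-0.34,-0.98,0],"gripper":0.9}
    - {"turn":[0,0,0],"offset":[-0.39,-1.14,0],"gripper":0.9}
    - {"turn":[0,0,0],"offset":[-0.43,-1.31,0],"gripper":0.9}

```text
t: 6.4
eef_pos: [0.6593, 0.0615, 0.1259]
ee_rot: [0.943, -2.994, 0.0]
force: [-4.5, -2.2, 5.7]
opening: 0.313
grasp_force: 25.0
```

```bash
python3 -c "
import h
h.RAD=.0852
h.arc(.015)"
```

```text
t 6.40 phi 52.6 turned 0.911 rad, r 0.0862, F against 2.3 radial -4.5 grip 25.0 z 0.1259
[-0.03 -0.13 -0.  ]
[-0.05 -0.25 -0.  ]
[-0.07 -0.38 -0.  ]
[-0.09 -0.51 -0.  ]
[-0.11 -0.64 -0.  ]
[-0.13 -0.76 -0.  ]
[-0.14 -0.89 -0.  ]
[-0.16 -1.02 -0.  ]
```

Emit:
servo_tool:
  moves:
    - {"turn":[0,0,0],"offset":[-0.03,-0.16,0],"gripper":0.9}
    - {"turn":[0,0,0],"offset":[-0.06,-0.32,0],"gripper":0.9}
    - {"turn":[0,0,0],"offset":[-0.09,-0.48,0],"gripper":0.9}
    - {"turn":[0,0,0],"offset":[-0.11,-0.64,0],"gripper":0.9}
    - {"turn":[0,0,0],"offset":[-0.13,-0.8,0],"gripper":0.9}
    - {"turn":[0,0,0],"offset":[-0.15,-0.96,0],"gripper":0.9}
    - {"turn":[0,0,0],"offset":[-0.16,-1.12,0],"gripper":0.9}
    - {"turn":[0,0,0],"offset":[-0.17,-1.28,0],"gripper":0.9}

```text
t: 7.2
eef_pos: [0.6676, 0.0539, 0.1259]
ee_rot: [0.944, -2.994, -0.004]
force: [-7.4, 3.2, 6.3]
opening: 0.315
grasp_force: 25.0
```

```bash
python3 -c "
import h
h.RAD=.0852
h.arc(.02)"
```

```text
t 7.20 phi 45.1 turned 1.041 rad, r 0.0860, F against 7.6 radial -3.0 grip 25.0 z 0.1259
[-0.02 -0.17 -0.  ]
[-0.03 -0.34 -0.  ]
[-0.05 -0.51 -0.  ]
[-0.06 -0.68 -0.  ]
[-0.06 -0.86 -0.  ]
[-0.06 -1.03 -0.  ]
[-0.06 -1.2  -0.  ]
[-0.06 -1.37 -0.  ]
```

Emit:
servo_tool:
  moves:
    - {"turn":[0,0,0],"offset":[-0.02,-0.12,0],"gripper":0.9}
    - {"turn":[0,0,0],"offset":[-0.03,-0.24,0],"gripper":0.9}
    - {"turn":[0,0,0],"offset":[-0.04,-0.36,0],"gripper":0.9}
    - {"turn":[0,0,0],"offset":[-0.05,-0.48,0],"gripper":0.9}
    - {"turn":[0,0,0],"offset":[-0.06,-0.6,0],"gripper":0.9}

```text
t: 7.7
eef_pos: [0.6711, 0.0503, 0.1258]
ee_rot: [0.944, -2.993, -0.006]
force: [-8.7, 5.6, 7.4]
opening: 0.314
grasp_force: 25.0
```

```bash
python3 -c "
import h
h.RAD=.0855
h.arc(.0125,4)"
```

```text
t 7.70 phi 41.8 turned 1.099 rad, r 0.0860, F against 10.0 radial -2.8 grip 25.0 z 0.1258
[-0.   -0.11 -0.  ]
[ 0.   -0.22 -0.  ]
[ 0.   -0.32 -0.  ]
[ 0.01 -0.43 -0.  ]
```

Emit:
servo_tool:
  moves:
    - {"turn":[0,0,0],"offset":[0,-0.1,0],"gripper":0.9}
    - {"turn":[0,0,0],"offset":[0,-0.2,0],"gripper":0.9}
    - {"turn":[0,0,0],"offset":[0,-0.3,0],"gripper":0.9}
    - {"turn":[0,0,0],"offset":[0,-0.4,0],"gripper":0.9}

```text
t: 8.1
eef_pos: [0.6732, 0.0478, 0.1257]
ee_rot: [0.944, -2.993, -0.007]
force: [-8.4, 7.5, 7.7]
opening: 0.312
grasp_force: 25.0
```

```bash
python3 -c "
import h
h.RAD=.0855
h.arc(.0125,4)"
```

```text
t 8.10 phi 39.6 turned 1.137 rad, r 0.0859, F against 11.2 radial -1.7 grip 25.0 z 0.1257
[ 0.   -0.11 -0.  ]
[ 0.01 -0.22 -0.  ]
[ 0.01 -0.32 -0.  ]
[ 0.02 -0.43 -0.  ]
```

Emit:
servo_tool:
  moves:
    - {"turn":[0,0,0],"offset":[0,-0.1,0],"gripper":0.9}
    - {"turn":[0,0,0],"offset":[0,-0.2,0],"gripper":0.9}
    - {"turn":[0,0,0],"offset":[0.01,-0.3,0],"gripper":0.9}

```text
t: 8.4
eef_pos: [0.6748, 0.0457, 0.1258]
ee_rot: [0.945, -2.994, -0.008]
force: [-9.6, 9.5, 8.1]
opening: 0.313
grasp_force: 25.0
```

```bash
python3 -c "
import h
h.RAD=.0855
h.arc(.0125,4)"
```

```text
t 8.40 phi 37.9 turned 1.168 rad, r 0.0859, F against 13.4 radial -1.7 grip 25.0 z 0.1258
[ 0.01 -0.11 -0.  ]
[ 0.01 -0.22 -0.  ]
[ 0.02 -0.32 -0.  ]
[ 0.03 -0.43 -0.  ]
```

Emit:
servo_tool:
  moves:
    - {"turn":[0,0,0],"offset":[0,-0.1,0],"gripper":0.9}
    - {"turn":[0,0,0],"offset":[0.01,-0.2,0],"gripper":0.9}
    - {"turn":[0,0,0],"offset":[0.02,-0.3,0],"gripper":0.9}

```text
t: 8.7
eef_pos: [0.6763, 0.0437, 0.1257]
ee_rot: [0.945, -2.994, -0.009]
force: [-10.0, 10.3, 7.5]
opening: 0.316
grasp_force: 25.0
```

```bash
python3 -c "
import h
h.RAD=.0855
h.arc(.0125,4)"
```

```text
t 8.70 phi 36.2 turned 1.197 rad, r 0.0859, F against 14.2 radial -2.0 grip 25.0 z 0.1257
[ 0.01 -0.11 -0.  ]
[ 0.02 -0.21 -0.  ]
[ 0.03 -0.32 -0.  ]
[ 0.04 -0.43 -0.  ]
```

Emit:
servo_tool:
  moves:
    - {"turn":[0,0,0],"offset":[0.01,-0.1,0],"gripper":0.9}
    - {"turn":[0,0,0],"offset":[0.02,-0.2,0],"gripper":0.9}
    - {"turn":[0,0,0],"offset":[0.03,-0.3,0],"gripper":0.9}

```text
t: 9.0
eef_pos: [0.6779, 0.0413, 0.1258]
ee_rot: [0.945, -2.994, -0.009]
force: [-9.2, 9.6, 6.6]
opening: 0.312
grasp_force: 25.0
```

```bash
python3 -c "
import h
h.RAD=.0855
h.arc(.0125,4)"
```

```text
t 9.00 phi 34.2 turned 1.232 rad, r 0.0858, F against 13.1 radial -2.2 grip 25.0 z 0.1258
[ 0.01 -0.11 -0.  ]
[ 0.02 -0.21 -0.  ]
[ 0.03 -0.32 -0.  ]
[ 0.05 -0.43 -0.  ]
```

Force has begun to fall; continuing in small steps.

Emit:
servo_tool:
  moves:
    - {"turn":[0,0,0],"offset":[0.01,-0.1,0],"gripper":0.9}
    - {"turn":[0,0,0],"offset":[0.02,-0.2,0],"gripper":0.9}
    - {"turn":[0,0,0],"offset":[0.03,-0.3,0],"gripper":0.9}

```text
t: 9.3
eef_pos: [0.6796, 0.0386, 0.1258]
ee_rot: [0.946, -2.994, -0.009]
force: [-8.1, 9.3, 8.4]
opening: 0.315
grasp_force: 25.0
```

```bash
python3 -c "
import h
h.RAD=.0855
h.arc(.0125,4)"
```

```text
t 9.30 phi 32.2 turned 1.268 rad, r 0.0857, F against 12.2 radial -1.8 grip 25.0 z 0.1258
[ 0.01 -0.11 -0.  ]
[ 0.03 -0.21 -0.  ]
[ 0.04 -0.32 -0.  ]
[ 0.06 -0.43 -0.  ]
```

Emit:
servo_tool:
  moves:
    - {"turn":[0,0,0],"offset":[0.01,-0.1,0],"gripper":0.9}
    - {"turn":[0,0,0],"offset":[0.02,-0.2,0],"gripper":0.9}

```text
t: 9.5
eef_pos: [0.682, 0.0343, 0.1261]
ee_rot: [0.946, -2.996, -0.002]
force: [-4.0, 2.7, 4.0]
opening: 0.314
grasp_force: 25.0
```

```bash
python3 -c "
import h
h.RAD=.0855
h.arc(.0125,4)"
```

```text
t 9.50 phi 28.8 turned 1.326 rad, r 0.0856, F against 4.3 radial -2.2 grip 25.0 z 0.1261
[ 0.01 -0.11 -0.  ]
[ 0.03 -0.21 -0.  ]
[ 0.05 -0.32 -0.  ]
[ 0.06 -0.42 -0.  ]
```

Emit:
servo_tool:
  moves:
    - {"turn":[0,0,0],"offset":[0.01,-0.1,0],"gripper":0.9}
    - {"turn":[0,0,0],"offset":[0.03,-0.2,0],"gripper":0.9}
    - {"turn":[0,0,0],"offset":[0.05,-0.3,0],"gripper":0.9}
    - {"turn":[0,0,0],"offset":[0.07,-0.4,0],"gripper":0.9}
    - {"turn":[0,0,0],"offset":[0.1,-0.5,0],"gripper":0.9}
    - {"turn":[0,0,0],"offset":[0.13,-0.6,0],"gripper":0.9}
    - {"turn":[0,0,0],"offset":[0.13,-0.6,0],"gripper":0.9}

```text
t: 10.2
eef_pos: [0.6853, 0.027, 0.1262]
ee_rot: [-0.944, 2.995, -0.0]
force: [-1.7, 1.1, 4.0]
opening: 0.312
grasp_force: 25.0
```

```bash
python3 -c "
import h
h.RAD=.0855
h.arc(.0125,4)"
```

```text
t 10.20 phi 23.5 turned 1.419 rad, r 0.0853, F against 1.7 radial -1.1 grip 25.0 z 0.1262
[ 0.02 -0.11  0.  ]
[ 0.04 -0.21  0.  ]
[ 0.06 -0.32  0.  ]
[ 0.08 -0.42  0.  ]
```

Emit:
servo_tool:
  moves:
    - {"turn":[0,0,0],"offset":[0,0,0],"gripper":0.9}
    - {"turn":[0,0,0],"offset":[0,0,0],"gripper":0.9}
    - {"turn":[0,0,0],"offset":[0,0,0],"gripper":0.9}
    - {"turn":[0,0,0],"offset":[0,0,0],"gripper":0.5}
    - {"turn":[0,0,0],"offset":[0,0,0],"gripper":0.4}
    - {"turn":[0,0,0],"offset":[0,0,0],"gripper":0.3}
    - {"turn":[0,0,0],"offset":[0,0,0],"gripper":0.3}
    - {"turn":[0,0,0],"offset":[0,0,0],"gripper":0.3}

```text
t: 11.0
eef_pos: [0.6846, 0.027, 0.1257]
ee_rot: [0.944, -2.996, -0.0]
force: [0.3, 0.9, 0.5]
opening: 0.657
grasp_force: 0.0
```

Emit:
servo_tool:
  moves:
    - {"turn":[0,0,0],"offset":[0,0,-2],"gripper":0.3}
    - {"turn":[0,0,0],"offset":[0,0,-5],"gripper":0.3}
    - {"turn":[0,0,0],"offset":[0,0,-8],"gripper":0.3}
    - {"turn":[0,0,0],"offset":[0,0,-10.4],"gripper":0.3}
    - {"turn":[0,0,0],"offset":[0,0,-10.4],"gripper":0.3}

```text
t: 11.5
eef_pos: [0.6868, 0.0271, 0.2351]
ee_rot: [-0.942, 2.988, -0.003]
force: [-0.4, -0.3, 0.0]
opening: 0.701
grasp_force: 0.0
```

Run:
```python
from h import *
from bench import r
s=r.read_state();print(s["eef_pos"],s["force"],s["q"])
d=r.read_camera("wrist");np.savez("w3.npz",pos=s["eef_pos"],rot=s["ee_rot"],**d)
cv2.imwrite("pics/w3.png",cv2.convertScaleAbs(d["color"][:,:,::-1],alpha=1.5))
```

```text
[0.68680421 0.027114   0.23505309] [-0.36529966 -0.27539886  0.04605475] [ 0.27481033  0.48087072  0.19193812  0.00163093 -1.27303568 -1.23518814]
```

View pics/w3.png

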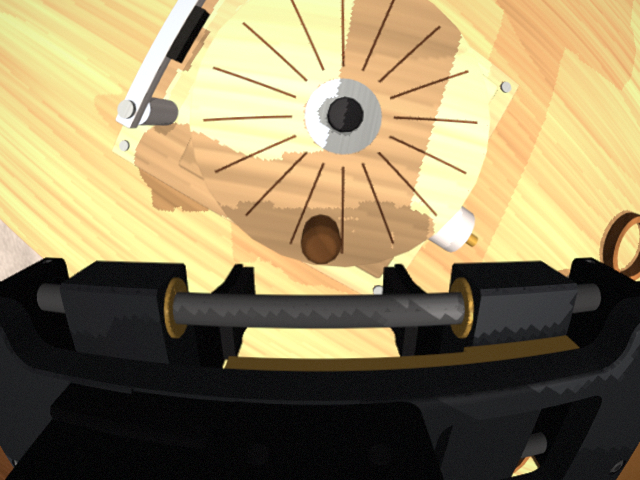

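Run:
```python
from h import *
from bench import r
d=np.load("w3.npz");k=wpt(d,321,246,.165);h=wpt(d,345,115,.133);print(k,h,np.degrees(np.arctan2(*(k-h)[[1,0]])))
go(r.read_state(),[.541,-.179,.22],90)
```

```text
[0.68788291 0.02869099 0.165     ] [ 0.6078506  -0.00684105  0.133     ] 23.939842600377172
offset [23.68 -8.61  1.14] turn [-0.   0.3 35. ] [  -0.3   -0.  -145. ]
```

Emit:
servo_tool:
  moves:
    - {"turn":[0,0,35],"offset":[23.7,-8.6,1],"gripper":0.5}
    - {"turn":[0,0,35],"offset":[23.7,-8.6,1],"gripper":0.5}
    - {"turn":[0,0,35],"offset":[23.7,-8.6,1],"gripper":0.5}
    - {"turn":[0,0,35],"offset":[23.7,-8.6,1],"gripper":0.5}
    - {"turn":[0,0,35],"offset":[23.7,-8.6,1],"gripper":0.5}
    - {"turn":[0,0,35],"offset":[23.7,-8.6,1],"gripper":0.5}
    - {"turn":[0,0,35],"offset":[23.7,-8.6,1],"gripper":0.5}
    - {"turn":[0,0,35],"offset":[23.7,-8.6,1],"gripper":0.5}
  force: 5

```text
t: 12.35
eef_pos: [0.5401, -0.1788, 0.2194]
ee_rot: [0.0, -3.141, -0.0]
force: [0.3, -0.6, -0.2]
opening: 0.496
grasp_force: 0.0
```

Run:
```python
from h import *
from bench import r
s=r.read_state();print(s["eef_pos"],s["opening"],s["force"],s["q"]);go(s,[.541,-.179,.125],90)
d=r.read_camera("wrist");np.savez("w4.npz",pos=s["eef_pos"],rot=s["ee_rot"],**d)
cv2.imwrite("pics/w4.png",cv2.convertScaleAbs(d["color"][:,:,::-1],alpha=1.5))
```

```text
[ 0.54011117 -0.17876832  0.21939278] 0.4963815294209663 [ 0.30967685 -0.59499299 -0.20509331] [-3.50587381e-02  2.92367292e-01 -1.37108736e-01 -2.62850301e-04
 -1.14212419e+00 -1.53554478e+00]
offset [-0.1  -0.03  9.44] turn [ 0. -0.  0.] [ 1.0e-01  0.0e+00 -1.8e+02]
```

View pics/w4.png

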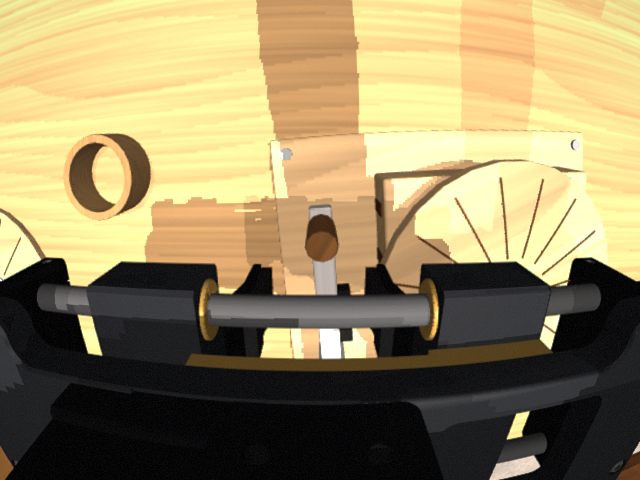

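Pin top is at about (322,246), centred between the fingers.

Run:
```python
from h import *
print(wpt(np.load("w4.npz"),322,246,.156))
```

```text
[ 0.53981626 -0.17734026  0.156     ]
```

Emit:
servo_tool:
  moves:
    - {"turn":[0,0,0],"offset":[0,0.1,3],"gripper":0.5}
    - {"turn":[0,0,0],"offset":[0,0.1,6],"gripper":0.5}
    - {"turn":[0,0,0],"offset":[0,0.1,8.5],"gripper":0.5}
    - {"turn":[0,0,0],"offset":[0,0.1,9.3],"gripper":0.5}
    - {"turn":[0,0,0],"offset":[0,0.1,9.3],"gripper":0.5}

```text
t: 12.9
eef_pos: [0.5398, -0.1774, 0.1258]
ee_rot: [0.002, -3.139, -0.0]
force: [-0.4, -0.2, 0.5]
opening: 0.5
grasp_force: 0.0
```

Emit:
servo_tool:
  moves:
    - {"turn":[0,0,0],"offset":[0,0.4,0],"gripper":0.5}
    - {"turn":[0,0,0],"offset":[0,0.8,0],"gripper":0.5}
    - {"turn":[0,0,0],"offset":[0,1.2,0],"gripper":0.5}
    - {"turn":[0,0,0],"offset":[0,1.6,0],"gripper":0.5}
    - {"turn":[0,0,0],"offset":[0,2.0,0],"gripper":0.5}
    - {"turn":[0,0,0],"offset":[0,2.4,0],"gripper":0.5}
    - {"turn":[0,0,0],"offset":[-0.1,2.8,0],"gripper":0.5}
    - {"turn":[0,0,0],"offset":[-0.1,3.2,0],"gripper":0.5}

```text
t: 13.7
eef_pos: [0.5405, -0.1461, 0.127]
ee_rot: [-0.001, -3.141, 0.0]
force: [-1.5, -2.7, 1.1]
opening: 0.501
grasp_force: 1.5
```

Emit:
servo_tool:
  moves:
    - {"turn":[0,0,0],"offset":[0,0.25,0],"gripper":0.5}
    - {"turn":[0,0,0],"offset":[0,0.5,0],"gripper":0.5}
    - {"turn":[0,0,0],"offset":[0,0.75,0],"gripper":0.5}
    - {"turn":[0,0,0],"offset":[0,1.0,0],"gripper":0.5}
    - {"turn":[0,0,0],"offset":[-0.05,1.2,0],"gripper":0.5}
    - {"turn":[0,0,0],"offset":[-0.05,1.4,0],"gripper":0.5}

```text
t: 14.3
eef_pos: [0.5412, -0.132, 0.1269]
ee_rot: [-0.001, -3.141, -0.0]
force: [-1.5, -3.2, 1.0]
opening: 0.504
grasp_force: 1.3
```

Emit:
servo_tool:
  moves:
    - {"turn":[0,0,0],"offset":[0,0.1,0],"gripper":0.5}
    - {"turn":[0,0,0],"offset":[0,0.2,0],"gripper":0.5}
    - {"turn":[0,0,0],"offset":[0,0.3,0],"gripper":0.5}

```text
t: 14.6
eef_pos: [0.5414, -0.1291, 0.1269]
ee_rot: [0.001, 3.142, 0.0]
force: [-1.3, -2.6, -0.1]
opening: 0.502
grasp_force: 1.3
```

Emit:
servo_tool:
  moves:
    - {"turn":[0,0,0],"offset":[0,0.1,0],"gripper":0.5}
    - {"turn":[0,0,0],"offset":[0,0.2,0],"gripper":0.5}

```text
t: 14.8
eef_pos: [0.5416, -0.1271, 0.1269]
ee_rot: [0.001, 3.141, 0.0]
force: [0.1, -2.2, -1.4]
opening: 0.497
grasp_force: 1.3
```

Emit:
servo_tool:
  moves:
    - {"turn":[0,0,0],"offset":[0,0.1,0],"gripper":0.5}
    - {"turn":[0,0,0],"offset":[0,0.1,0],"gripper":0.5}

```text
t: 15.0
eef_pos: [0.5416, -0.1261, 0.127]
ee_rot: [0.0, 3.141, 0.0]
force: [-0.6, -2.3, -2.6]
opening: 0.502
grasp_force: 1.2
```

Emit:
servo_tool:
  moves:
    - {"turn":[0,0,0],"offset":[0,0.1,0],"gripper":0.5}
    - {"turn":[0,0,0],"offset":[0,0.15,0],"gripper":0.5}

```text
t: 15.2
eef_pos: [0.5416, -0.1259, 0.127]
ee_rot: [-0.0, 3.141, -0.003]
force: [1.7, -10.4, -4.2]
opening: 0.504
grasp_force: 4.7
```

Emit:
servo_tool:
  moves:
    - {"turn":[0,0,0],"offset":[0,0.1,0],"gripper":0.5}
    - {"turn":[0,0,0],"offset":[0,0.1,0],"gripper":0.5}

```text
t: 15.4
eef_pos: [0.5416, -0.1254, 0.127]
ee_rot: [0.0, 3.141, -0.004]
force: [1.5, -10.5, -5.0]
opening: 0.514
grasp_force: 5.0
```

Firm stop reached at about 10 N. I'll back off to centre the fingers on the pin, then rise.

Emit:
servo_tool:
  moves:
    - {"turn":[0,0,0],"offset":[0,-0.4,0],"gripper":0.5}
    - {"turn":[0,0,0],"offset":[0,-0.8,0],"gripper":0.4}
    - {"turn":[0,0,0],"offset":[0,-1.1,0],"gripper":0.4}
    - {"turn":[0,0,0],"offset":[0,-1.1,0],"gripper":0.4}
    - {"turn":[0,0,0],"offset":[0,-1.1,-4],"gripper":0.4}
    - {"turn":[0,0,0],"offset":[0,-1.1,-8],"gripper":0.4}
    - {"turn":[0,0,0],"offset":[0,-1.1,-12],"gripper":0.4}
    - {"turn":[0,0,0],"offset":[0,-1.1,-12],"gripper":0.4}

```text
t: 16.2
eef_pos: [0.5448, -0.135, 0.254]
ee_rot: [-0.001, 3.128, -0.002]
force: [0.9, 0.1, -0.7]
opening: 0.597
grasp_force: 0.0
```

Emit:
servo_tool:
  moves:
    - {"turn":[0,0,0],"offset":[5,-5,0],"gripper":0.4}
    - {"turn":[0,0,0],"offset":[10,-10,0],"gripper":0.4}
    - {"turn":[0,0,0],"offset":[10,-15,0],"gripper":0.4}
    - {"turn":[0,0,0],"offset":[10,-20,0],"gripper":0.4}
    - {"turn":[0,0,0],"offset":[10,-20,0],"gripper":0.4}
    - {"turn":[0,0,0],"offset":[10,-20,0],"gripper":0.4}

```text
t: 16.8
eef_pos: [0.4404, -0.3377, 0.2464]
ee_rot: [-0.008, -3.141, 0.0]
force: [0.2, 0.5, -0.7]
opening: 0.598
grasp_force: 0.0
```

Run:
```python
from h import *
from bench import r
s=r.read_state();print(s["t"],s["eef_pos"],s["force"],np.abs(s["joint_velocities"]).max())
d=r.read_camera("top");c=d["color"][160:310,240:420,::-1]
cv2.imwrite("pics/c5.png",cv2.convertScaleAbs(cv2.resize(c,None,fx=4,fy=4,interpolation=cv2.INTER_CUBIC),alpha=1.6))
```

```text
16.8 [ 0.44039633 -0.33767745  0.24637149] [ 0.23238274  0.45276115 -0.66304432] 0.05940923341988295
```

View pics/c5.png

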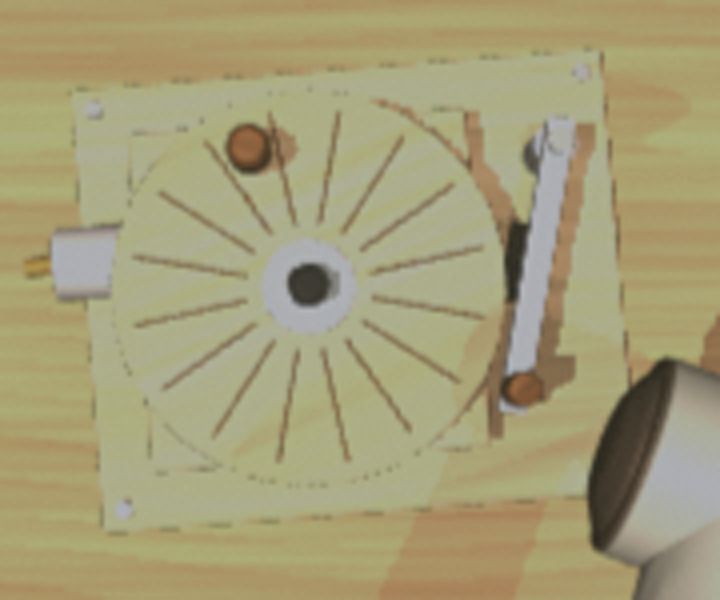

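The brake shoe is at the rim (pin at crop (523,389), moved about 40 mm), the knob stayed at about 23°, and the arm is clear of everything.

```bash
python3 -c "
from bench import r
print(r.finish_job())"
```

```text
the job is handed in; nothing more can be done
None
```

The job is handed in: I turned the wheel clockwise to about 0.1 rad (6°) past the resistance peak and swung the brake to its stop. I then let go, and the arm is clear; the bystanders' positions were not re-measured, and the hand-in returned no verdict.

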